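# Set the height gauge's stop on a ground slug and clamp it

### The job

Take the red handle on top of the height gauge, push the spring-raised head down gently until its brass stop presses on the slug standing below it with about 5 to 10 N (never over 20), and, still holding it down, turn the handle clockwise all the way to clamp the head there. Then let go; the stop must stay resting on the slug, and the slugs and the other things on the bench must stay where they are.

Things in the scene. Friction and masses are not known exactly. Their poses are not given: they have to be found in the camera images.
- gauge: Fixed height gauge, grey base plate 150 x 260 x 20 mm. Origin on the bench right under the stop tip's axis, z up; plate from y = -170 to +90 mm. Anvil: dark disc there, flush with the plate's top (20 mm high). Steel column, 24 mm square, 150 mm high, at y = +50 mm. A blue head (44 x 95 x 32 mm) slides on it; its 12 mm brass stop tip, on a stiff spring (8 N per mm, 4 mm travel), hangs over the anvil.
- head (a joint): how far the head is pushed down, m: 0 at the top, where a spring holds it (stop tip 85 mm over the bench, 65 mm over the anvil), at most 0.045. Spring less weight pushes it up with about 3 N at the top and 5 N at 0.03; let go unclamped, it rises back to the top.
- handle (a joint): angle of the clamp handle on the head, rad, growing clockwise seen from above: 0 to 0.3 at the start (loose), end stop at 1.4. From about 0.6 its eccentric wedges against the column and turning stiffens (up to about 0.4 N m); beyond 1.2 the head is clamped (holds 30 N or more) and stays so when let go.
- stop_tip (a point): centre of the flat underside of the brass stop tip, which moves straight up and down with the head.
- handle_grip (a point): point to grip on the red T-handle, on its vertical turning axis, 118 mm above the stop tip and 32 mm from the tip's axis toward the column. The bar is 56 mm long (along this point's x), 14 mm thick, 30 mm high, its middle 1 mm below this point; z up. Below it is only a 12 mm round stem, 50 mm long, down to the head. Nothing near is as high as the bar.
- slug_a: one of three look-alike ground metal slugs: upright cylinder, 28 mm diameter, origin at the centre of its underside, z up. Each has another length, between 38 and 53 mm, not known which; 0.35 to 0.5 kg. Any one of the three stands on the anvil, within 3 mm of the stop tip's axis; the other two wait on the base plate about 75 and 125 mm away.
- slug_b: one of three look-alike ground metal slugs: upright cylinder, 28 mm diameter, origin at the centre of its underside, z up. Each has another length, between 38 and 53 mm, not known which; 0.35 to 0.5 kg. Any one of the three stands on the anvil, within 3 mm of the stop tip's axis; the other two wait on the base plate about 75 and 125 mm away.
- slug_c: one of three look-alike ground metal slugs: upright cylinder, 28 mm diameter, origin at the centre of its underside, z up. Each has another length, between 38 and 53 mm, not known which; 0.35 to 0.5 kg. Any one of the three stands on the anvil, within 3 mm of the stop tip's axis; the other two wait on the base plate about 75 and 125 mm away.
- cup: bystander: white plastic cup, 72 mm across, 85 mm high, origin under its centre
- brush: bystander: small hand brush lying on the bench
- tape: bystander: yellow ring (tape core) 90 mm across, 20 mm high, origin under its centre
- oil: bystander: clear bottle with a red cap, 44 mm across, 110 mm high, origin under its centre
- driver: bystander: screwdriver lying on the bench
Mind the look-alikes: they are no part of the job. What is shaped like the slug_a but purple is not meant. Leave any orange look-alike of the slug_c alone.

How it is judged:
On the way, in this order (a step that is already met when the one before it is completed fails the run):
1. the stop presses on the slug with at least 1.5 N while the handle is still loose ((contact force between head and slug_a above 1.5 N or contact force between head and slug_b above 1.5 N or contact force between head and slug_c above 1.5 N) and value of joint handle below 0.5 rad), for 0.2 s.
2. the handle is turned to clamped (past 1.2 rad) with the stop still pressing on the slug ((contact force between head and slug_a above 0.5 N or contact force between head and slug_b above 0.5 N or contact force between head and slug_c above 0.5 N) and value of joint handle above 1.2 rad), for 0.2 s.
At the end, for the whole second after the job is handed in: The handle is at 1.2 rad or more, the released head stays put with its stop still touching the slug on the anvil (contact force above 0.3 N), and all three slugs stand upright within 6 mm of where they began ((contact force between head and slug_a above 0.3 N or contact force between head and slug_b above 0.3 N or contact force between head and slug_c above 0.3 N) and value of joint handle above 1.2 rad and angle between each of slug_a, slug_b, slug_c's own z axis and vertical below 0.05 rad and distance of each of slug_a, slug_b, slug_c from where it was at the start of the episode below 0.006 m and linear speed of head below 0.005 m/s).
It fails at once if the stop is pressed on a slug with more than 20 N (contact force between head and slug_a above 20 N or contact force between head and slug_b above 20 N or contact force between head and slug_c above 20 N).
It fails at once if a slug is shoved more than 10 mm or tipped (distance of any of slug_a, slug_b, slug_c from where it was at the start of the episode above 0.01 m or angle between any of slug_a, slug_b, slug_c's own z axis and vertical above 0.2 rad).
It fails at once if a bystander is moved more than 20 mm (distance of any of cup, brush, tape, oil, driver from where it was at the start of the episode above 0.02 m).
It also fails if it takes over 51 s, if anything falls off the work surface, if the arm or the gripper's body presses on something with over 40 N, if the wrist force passes 120 N, or if a joint passes its speed limit or range.

### The arm

A 6-joint arm with a two-finger parallel gripper is mounted at the origin on the work surface. World frame = base frame: x ahead of the robot, y to its left, z up, the work surface at z = 0. Lengths are in m, angles in rad, forces in N, time in s.
With the tool pointing down it reaches from about 0.25 to 0.725 m from the base axis. Payload 4 kg.
Tool frame: the origin (TCP) lies on the centre line of the jaws, within the pads' length; the fingertips stand 17 mm ahead of it and the grasp point (between the pads) lies 2 mm behind it; z points along the fingers, x is the direction in which the jaws open and shut, and the axes are right-handed (so a half turn about z gives the same grasp; the last joint's range is limited). The gripper opens to 85 mm and grips with 20 to 120 N. Pads are 22 mm wide; open, the fingers measure 114 mm over their backs; the gripper's body (76 mm by 85 mm) begins 54 mm behind the grasp point. The pads swing forward as they close: fully open they stand 13 mm farther back than shut.
Start: joints at [1.252, 0.241, 0.005, 1.335, 0, 1.571], TCP at [0.157, 0.475, 0.248] pointing down, gripper open.
Joint ranges: [-2.72, 2.72], [-1.05, 1.87], [-1.09, 1.28], [-1.99, 2.15], [-1.42, 1.44], [-3.14, 3.14]. Speed limits (rad/s): [2.79, 2.79, 3.14, 3.14, 3.14, 3.14].

### API

Orientations are given as a unit quaternion [x, y, z, w].
In Python, from workcell import bot gives the robot as it stands.
- The arm moves only by the tool jog_arm, never from a script. Its arguments are lists of equal length, an entry for each row: "jaw": the closure, from 0 (fully open) to 1 (shut); "linear": the shift along the tool's x, y, z in m, a list of three; "delta_rot": the turn, a rotation vector about the tool's x, y, z in degrees, a list of three. A call has exactly 8 rows; each row is the pose to reach, as a shift and turn from the pose commanded when the call began, along the tool's axes at that moment; what a row does not reach only later rows make up. A row lasts 1/12 s, in which the tool goes at most 41.7 mm and 7.16 degrees, less where a joint would pass 70% of its speed; a pose out of reach is approached as far as the arm can. A call with a gripper value outside its range is refused whole. The fingers move at their own pace and stop on an object; the grip force is fixed at half the most. Time passes only in rows, so rows that repeat a pose let the fingers close, or fill a call up. It gives the time, the measured TCP pose, the force and the opening at its end, in the units of the state.
- bot.get_obs(): the state, without advancing time (a new reading comes with each control period).
- bot.camera(name): name is "scene" or "top" or "wrist"; returns (picture, depth): 400x640x3 uint8, red, green, blue; 400x640 float32, m along the optical axis (not along the pixel's ray), 0 where there is no reading.
- bot.calibration(name): a dict with "fovy" (degrees; the focal length in pixels is half the picture's height over the tangent of half this angle, whatever the lens; pixels are square), "cx", "cy" (the principal point, pixels), "origin" and "orientation" of the camera in the world. Camera axes: x right, y down, z forward; pixel columns grow to the right and rows downward; lengths in m; the calibration is good to about 2 mm. A picture is of the moment at which its call begins: read the wrist's pose just before it. calibration takes no time and is no camera call; for the wrist camera it gives the pose at the moment of the call.
- bot.job_done(): hands the job in, once; it reports no verdict.
The state is a dict: "clock": time; "joint_pos": joint angles; "joint_vel": joint speeds; "tau": joint torques, N m; "eef_pos": TCP position; "tool_rot": TCP orientation; "ft_force": force on the tool from outside, world axes, zero at the start; "ft_torque": the same for the moment, N m; "grip_width": finger opening in m.
Only numpy, scipy, OpenCV 4.12 (cv2) and the standard library are available. Lean on these libraries where they do the work, as an engineer would, in place of code of your own. Each camera call takes 0.05 s, during which the arm holds its last target.

## Working session

There is one attempt and no reset: what is moved stays moved. The work goes in short steps, Python scripts to look and compute and a tool call to move; the robot and the scene stay as the last step left them, time stands still between calls to the robot, and variables do not carry over. Pictures are saved under pics/ and viewed, and the job is handed in when it is done.

Besides the shell and the picture viewer there is one more tool, called after "Emit:" as name(argument=value, ...), one argument or row to a line, values as JSON. jog_arm: Moves the arm, as the interface text tells. Its arguments: {"type":"object","properties":{"jaw":{"type":"array","items":{"type":"number"}},"linear":{"type":"array","items":{"type":"array","items":{"type":"number"}}},"delta_rot":{"type":"array","items":{"type":"array","items":{"type":"number"}}}},"required":["jaw","linear","delta_rot"]}

```bash
mkdir -p pics; ls
python3 - <<'E'
from workcell import bot
import cv2,numpy as np
print(bot.get_obs())
for n in ["scene","top"]:
    p,d=bot.camera(n); np.save(f"{n}_d.npy",d)
    cv2.imwrite(f"pics/{n}1.png",p[:,:,::-1]); print(n,bot.calibration(n))
E
```

```text
pics
{'clock': 0.0, 'joint_pos': array([ 1.25202609e+00,  2.41456892e-01,  3.71502855e-03,  1.33517505e+00,
       -8.99588036e-06,  1.57077624e+00]), 'joint_vel': array([ 0.0017851 ,  0.00142591, -0.00027878, -0.00096052,  0.00035719,
        0.00146344]), 'tau': array([ 6.37088324e-04, -3.72315216e+01,  2.52409494e+01,  1.69794029e-02,
        6.71223461e-05,  6.44091841e-06]), 'eef_pos': array([0.15651665, 0.4742485 , 0.24738746]), 'tool_rot': array([ 8.10363630e-01,  5.85926329e-01, -8.56598854e-04,  6.24880524e-04]), 'ft_force': array([-1.87400657,  0.14547808, -1.10808423]), 'ft_torque': array([0.00303661, 0.06284074, 0.01380483]), 'grip_width': 0.08518196637300378}
scene {'fovy': 49.582405777286446, 'cx': 308.4505386293898, 'cy': 206.67578494652602, 'origin': array([ 1.3661956 , -0.2671931 ,  0.86223619]), 'orientation': array([ 0.74333649,  0.51730889, -0.23771158, -0.35119165])}
top {'fovy': 44.98373827666053, 'cx': 318.3985862095298, 'cy': 208.53446294879654, 'origin': array([0.29461956, 0.04719487, 1.56303765]), 'orientation': array([ 0.7105679 , -0.6975535 ,  0.0623739 , -0.06798437])}
```

View pics/scene1.png

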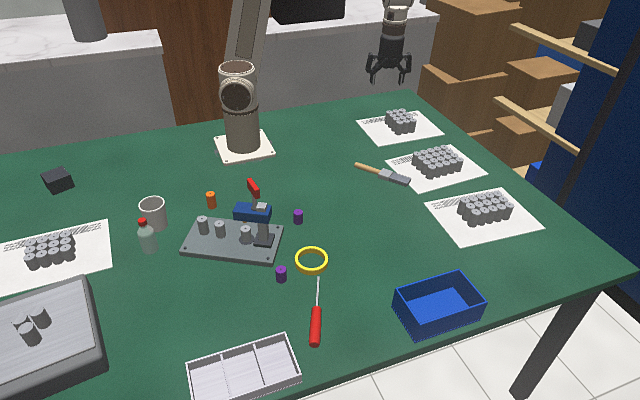

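View pics/top1.png

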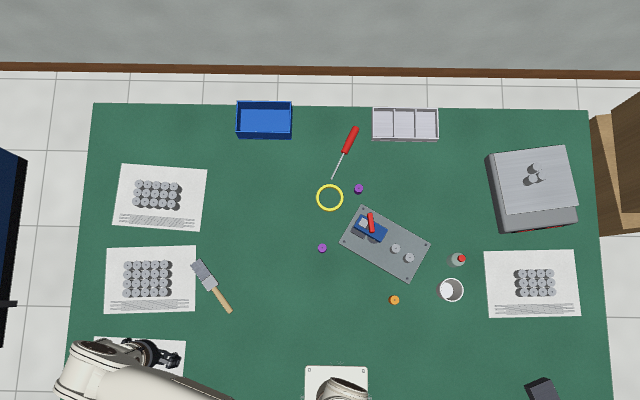

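The scene view shows the gauge at about (235,235), with its red handle at (253,187). In the top view it is at (385,243), with the handle at (371,222). Two purple look-alikes are at (359,188) and (322,248) and an orange one is at (394,300). I'll enlarge the gauge.

```bash
cat > h.py <<'E'
import numpy as np
from scipy.spatial.transform import Rotation as R
def ray(c,u,v,H=400):
    f=H/2/np.tan(np.radians(c['fovy']/2))
    return R.from_quat(c['orientation']).apply([(u-c['cx'])/f,(v-c['cy'])/f,1.0])
def atdepth(c,u,v,d): return c['origin']+ray(c,u,v)*d
def atz(c,u,v,z):
    r=ray(c,u,v); return c['origin']+r*(z-c['origin'][2])/r[2]
def proj(c,P):
    f=200/np.tan(np.radians(c['fovy']/2))
    q=R.from_quat(c['orientation']).inv().apply(np.asarray(P)-c['origin'])
    return q[...,:2]/q[...,2:]*f+[c['cx'],c['cy']]
E
python3 - <<'E'
import cv2,numpy as np
from h import *
from workcell import bot
for n,(x,y,w,h) in {"top":(325,190,120,100),"scene":(170,160,140,120)}.items():
    im=cv2.imread(f"pics/{n}1.png")[y:y+h,x:x+w]
    s=6 if n=="top" else 5
    cv2.imwrite(f"pics/{n}_crop.png",cv2.resize(im,None,fx=s,fy=s,interpolation=cv2.INTER_CUBIC))
    p=cv2.cvtColor(cv2.imread(f"pics/{n}1.png"),cv2.COLOR_BGR2HSV); 
    m=((p[...,0]<6)|(p[...,0]>174))&(p[...,1]>170)&(p[...,2]>80)
    k,l,st,ce=cv2.connectedComponentsWithStats(m.astype(np.uint8))
    D=np.load(n+"_d.npy");c=bot.calibration(n)
    for i in range(1,k):
        if st[i,4]>15:
            v,u=np.where(l==i); P=np.array([atdepth(c,a,b,D[b,a]) for a,b in zip(u,v)])
            print(n,ce[i],st[i,4],np.percentile(P,[5,50,95],axis=0).round(4).tolist())
E
```

```text
top [349.82178218 139.22277228] 202 [[0.7764, -0.0586, 0.0162], [0.8183, -0.0384, 0.0224], [0.8588, -0.0158, 0.0299]]
top [370.3960396  222.38613861] 101 [[0.4842, -0.0944, 0.2031], [0.5096, -0.0861, 0.2162], [0.5321, -0.0802, 0.2217]]
top [461.02564103 257.74358974] 39 [[0.4162, -0.3773, 0.1046], [0.4229, -0.3683, 0.1115], [0.4315, -0.3613, 0.1149]]
scene [252.34285714 183.75714286] 70 [[0.4914, -0.096, 0.2161], [0.5144, -0.0888, 0.2179], [0.5384, -0.0822, 0.2201]]
scene [140.94594595 220.35135135] 37 [[0.4205, -0.3784, 0.1032], [0.4303, -0.3717, 0.1116], [0.4374, -0.3616, 0.1143]]
scene [315.0326087  325.16847826] 368 [[0.7857, -0.0608, 0.0195], [0.8288, -0.0399, 0.0248], [0.8648, -0.0183, 0.0282]]
```

View pics/top_crop.png

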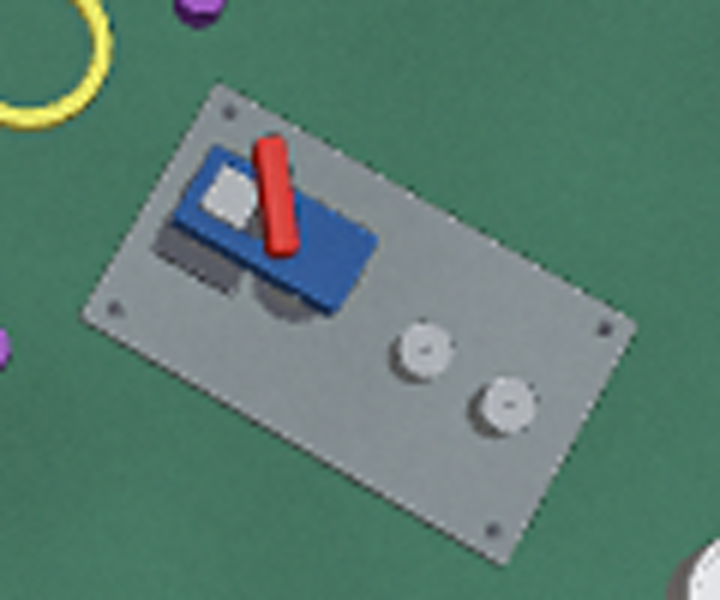

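View pics/scene_crop.png

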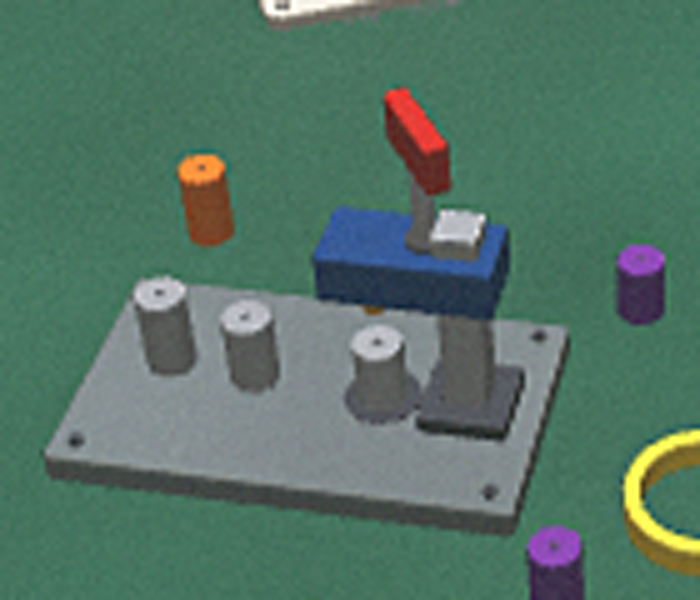

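The top crop shows the plate with corners at crop pixels (218,87), (634,323), (507,562) and (83,315), and the handle bar running from (268,138) to (285,255). In the scene crop a slug stands on the anvil at (378,370), and the other two wait at (165,325) and (250,345). Purple and orange look-alikes stand off the plate.

Run:
```python
import cv2,numpy as np
from h import *
from workcell import bot
c=bot.calibration("top"); cs=bot.calibration("scene")
T=lambda u,v,z: atz(c,u/6+325-.5+.08,v/6+190-.5+.08,z)
S=lambda u,v,z: atz(cs,u/5+170-.4,v/5+160-.4,z)
co=np.array([T(*p,.02) for p in [(218,87),(634,323),(507,562),(83,315)]]);print(co.round(4))
print("scene corners",[S(*p,.02).round(4) for p in [(50,455),(515,517),(568,328)]])
ex=-( (co[1]-co[0])+(co[2]-co[3]));ex/=np.linalg.norm(ex)  # gauge +y
mid=co.mean(0); org=mid+ex*.04; print("y dir",ex,np.degrees(np.arctan2(ex[1],ex[0])),"org",org,"grip pred",org+ex*.032)
a,b=T(268,138,.217),T(285,255,.217);print("bar",a,b,(a+b)/2,np.degrees(np.arctan2(*(a-b)[[1,0]])),np.linalg.norm(a-b))
# bar top corners scene z .217: 
q=[S(*p,.217) for p in [(398,91),(388,98),(447,147),(427,152)]]
print("scene bar top",[x.round(4) for x in q],np.mean(q,0))
q=[S(378,342,z) for z in (.058,.073)];print("slug",q)
for P in [(c)]: pass
w=bot.calibration("wrist");print(w, bot.get_obs()['clock'])
print(R.from_quat(bot.get_obs()['tool_rot']).as_matrix().round(3))
```

```text
[[ 0.5999 -0.0758  0.02  ]
 [ 0.4755 -0.298   0.02  ]
 [ 0.348  -0.2284  0.02  ]
 [ 0.4744 -0.004   0.02  ]]
scene corners [array([ 0.4782, -0.2958,  0.02  ]), array([ 0.6075, -0.0736,  0.02  ]), array([ 0.4768, -0.0019,  0.02  ])]
y dir [ 0.48958103  0.8719578  -0.        ] 60.68695216445942 org [ 0.49401696 -0.11665131  0.02      ] grip pred [ 0.50968355 -0.08874866  0.02      ]
bar [ 0.53681336 -0.08369307  0.217     ] [ 0.48134356 -0.09162649  0.217     ] [ 0.50907846 -0.08765978  0.217     ] 8.139371631604854 0.05603425038398948
scene bar top [array([ 0.4865, -0.0895,  0.217 ]), array([ 0.4906, -0.0957,  0.217 ]), array([ 0.5397, -0.0788,  0.217 ]), array([ 0.5402, -0.089 ,  0.217 ])] [ 0.5142492  -0.08822898  0.217     ]
slug [array([ 0.49227018, -0.11488983,  0.058     ]), array([ 0.50856997, -0.11773048,  0.073     ])]
{'fovy': 64.21064678515279, 'cx': 316.845397234406, 'cy': 194.54248141880146, 'origin': array([0.0782259 , 0.50031146, 0.37252238]), 'orientation': array([0.79981148, 0.57801118, 0.09430577, 0.1315716 ])} 0.1
[[ 0.313  0.95  -0.001]
 [ 0.95  -0.313 -0.002]
 [-0.002  0.    -1.   ]]
```

Emit:
jog_arm(
  jaw=[0,0,0,0,0,0,0,0],
  linear=[
    [-0.015,0.018,-0.006],
    [-0.037,0.045,-0.012],
    [-0.061,0.073,-0.02],
    [-0.085,0.102,-0.028],
    [-0.108,0.13,-0.035],
    [-0.132,0.159,-0.042],
    [-0.155,0.188,-0.048],
    [-0.178,0.215,-0.05],
  ],
  delta_rot=[
    [0,0,0],
    [0,0,0],
    [0,0,0],
    [0,0,0],
    [0,0,0],
    [0,0,0],
    [0,0,0],
    [0,0,0],
  ],
)

```text
clock: 0.77
eef_pos: [0.3059, 0.2369, 0.299]
tool_rot: [0.81, 0.586, 0.001, 0.0]
ft_force: [1.0, 0.5, 0.2]
grip_width: 0.0852
```

Emit:
jog_arm(
  jaw=[0,0,0,0,0,0,0,0],
  linear=[
    [-0.022,0.027,0],
    [-0.044,0.054,0],
    [-0.066,0.081,0],
    [-0.088,0.108,0],
    [-0.11,0.135,0],
    [-0.132,0.161,0],
    [-0.155,0.188,0],
    [-0.178,0.215,0],
  ],
  delta_rot=[
    [0,0,0],
    [0,0,0],
    [0,0,0],
    [0,0,0],
    [0,0,0],
    [0,0,0],
    [0,0,0],
    [0,0,0],
  ],
)

```text
clock: 1.43
eef_pos: [0.4538, 0.0003, 0.298]
tool_rot: [0.81, 0.586, -0.0, -0.0]
ft_force: [-0.2, 0.7, 0.5]
grip_width: 0.0855
```

Emit:
jog_arm(
  jaw=[0,0,0,0,0,0,0,0],
  linear=[
    [-0.02,0.025,0],
    [-0.038,0.045,0],
    [-0.052,0.063,0],
    [-0.062,0.075,0],
    [-0.067,0.082,0],
    [-0.067,0.082,0],
    [-0.067,0.082,0],
    [-0.067,0.082,0],
  ],
  delta_rot=[
    [0,0,-4],
    [0,0,-9],
    [0,0,-14],
    [0,0,-20],
    [0,0,-26],
    [0,0,-26],
    [0,0,-26],
    [0,0,-26],
  ],
)

```text
clock: 2.1
eef_pos: [0.5098, -0.0869, 0.298]
tool_rot: [0.658, 0.753, -0.0, -0.001]
ft_force: [0.1, 0.7, 0.3]
grip_width: 0.0853
```

Run:
```python
from workcell import bot
import cv2,numpy as np
o=bot.get_obs();print(o)
c=bot.calibration("wrist");p,d=bot.camera("wrist");np.save("w_d.npy",d);print(c)
np.save("w_c.npy",c,allow_pickle=True)
cv2.imwrite("pics/w1.png",p[:,:,::-1])
p,d=bot.camera("top");cv2.imwrite("pics/top2.png",p[:,:,::-1])
```

```text
{'clock': 2.1, 'joint_pos': array([-1.68901033e-01,  2.61183512e-01,  1.60529006e-01,  1.47120874e+00,
        2.41173644e-04, -3.02064648e-01]), 'joint_vel': array([ 0.01149302, -0.01036724, -0.00192916, -0.00039041, -0.00036635,
       -0.00985842]), 'tau': array([-3.41380751e-01, -3.83518481e+01,  2.58343738e+01, -3.01517034e-02,
       -1.67174457e-02,  5.97362261e-03]), 'eef_pos': array([ 0.50984288, -0.08687121,  0.29799981]), 'tool_rot': array([ 6.58494290e-01,  7.52585524e-01, -1.75984439e-04, -5.17829804e-04]), 'ft_force': array([0.11909103, 0.70271581, 0.27153628]), 'ft_torque': array([-0.07116426, -0.0027756 , -0.01900696]), 'grip_width': 0.08528882351574645}
{'fovy': 64.21064678515279, 'cx': 316.845397234406, 'cy': 194.54248141880146, 'origin': array([ 0.42813595, -0.09789021,  0.42309925]), 'orientation': array([0.6501627 , 0.74242263, 0.12199194, 0.10590124])}
```

View pics/w1.png

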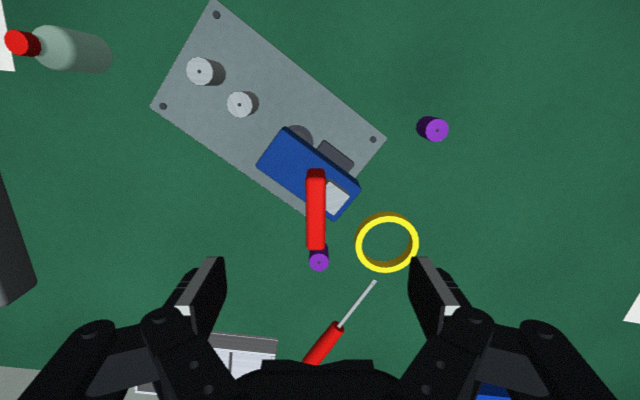

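The wrist picture shows the red bar at u 306–326, v 170–250, nearly vertical and midway between the jaws. Next I measure it.

Run:
```python
import cv2,numpy as np
from h import *
im=cv2.imread("pics/w1.png");c=np.load("w_c.npy",allow_pickle=True).item();D=np.load("w_d.npy")
hs=cv2.cvtColor(im,cv2.COLOR_BGR2HSV)
m=((hs[...,0]<6)|(hs[...,0]>174))&(hs[...,1]>150); m[:,:295]=0;m[:,335:]=0;m[:160]=0;m[256:]=0
v,u=np.where(m);P=np.array([atdepth(c,a,b,D[b,a]) for a,b in zip(u,v)])
print(len(P),np.percentile(P[:,2],[5,25,50,75,95]))
t=P[(P[:,2]>.213)&(P[:,2]<.224)]
r=cv2.minAreaRect((t[:,:2]*1000).astype(np.float32));print(r,len(t),t.mean(0))
x,y,w,h=290,165,60,90
cv2.imwrite("pics/wc.png",cv2.resize(im[y:y+h,x:x+w],None,fx=6,fy=6,interpolation=cv2.INTER_CUBIC))
```

```text
1514 [0.20625128 0.21537128 0.21602356 0.21656882 0.21726906]
((512.2481079101562, -87.54003143310547), (55.365966796875, 13.169906616210938), 7.107950687408447) 1381 [ 0.51069066 -0.08784311  0.21603919]
```

View pics/wc.png

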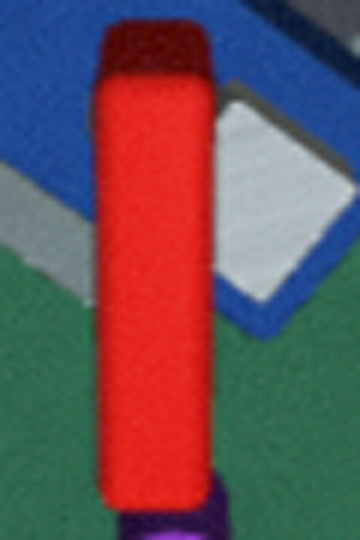

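Bar centre is about (0.512, -0.0876), top at z 0.216, and the bar lies at about 7.6°, which matches the tool's yaw. I'll descend and close.

Emit:
jog_arm(
  jaw=[0,0,0,0,0,0,0,0],
  linear=[
    [-0.001,0.002,0.015],
    [-0.001,0.002,0.035],
    [-0.001,0.002,0.055],
    [-0.001,0.002,0.075],
    [-0.001,0.002,0.09],
    [-0.001,0.002,0.098],
    [-0.001,0.002,0.098],
    [-0.001,0.002,0.098],
  ],
  delta_rot=[
    [0,0,0],
    [0,0,0],
    [0,0,0],
    [0,0,0],
    [0,0,0],
    [0,0,0],
    [0,0,0],
    [0,0,0],
  ],
)

```text
clock: 2.87
eef_pos: [0.5124, -0.0877, 0.2007]
tool_rot: [0.658, 0.753, 0.0, -0.0]
ft_force: [-0.1, 0.2, -0.5]
grip_width: 0.0854
```

Emit:
jog_arm(
  jaw=[0.3,0.5,0.6,0.7,0.75,0.8,0.85,0.9],
  linear=[
    [0,0,0],
    [0,0,0],
    [0,0,0],
    [0,0,0],
    [0,0,0],
    [0,0,0],
    [0,0,0],
    [0,0,0],
  ],
  delta_rot=[
    [0,0,0],
    [0,0,0],
    [0,0,0],
    [0,0,0],
    [0,0,0],
    [0,0,0],
    [0,0,0],
    [0,0,0],
  ],
)

```text
clock: 3.53
eef_pos: [0.5125, -0.0877, 0.2006]
tool_rot: [0.658, 0.753, 0.0, -0.0]
ft_force: [-0.9, 1.3, 2.7]
grip_width: 0.0129
```

Emit:
jog_arm(
  jaw=[1,1,1,1,1,1,1,1],
  linear=[
    [0,0,0],
    [0,0,0],
    [0,0,0],
    [0,0,0],
    [0,0,0],
    [0,0,0],
    [0,0,0],
    [0,0,0],
  ],
  delta_rot=[
    [0,0,0],
    [0,0,0],
    [0,0,0],
    [0,0,0],
    [0,0,0],
    [0,0,0],
    [0,0,0],
    [0,0,0],
  ],
)

```text
clock: 4.2
eef_pos: [0.5125, -0.0878, 0.2003]
tool_rot: [0.658, 0.753, 0.0, -0.0]
ft_force: [-0.3, 4.3, 2.4]
grip_width: 0.0132
```

Run:
```python
from workcell import bot
import cv2,numpy as np
o=bot.get_obs();print({k:o[k].round(4) if k!='clock' else o[k] for k in ['clock','eef_pos','tool_rot','ft_force','ft_torque','joint_pos']},o['grip_width'])
p,d=bot.camera("scene");cv2.imwrite("pics/s2.png",cv2.resize(p[120:290,150:350,::-1],None,fx=4,fy=3.5))
print(bot.get_obs()['ft_force'],bot.get_obs()['ft_torque'])
```

```text
{'clock': 4.2, 'eef_pos': array([ 0.5125, -0.0878,  0.2003]), 'tool_rot': array([ 6.577e-01,  7.532e-01,  3.000e-04, -2.000e-04]), 'ft_force': array([-0.3131,  4.3036,  2.3934]), 'ft_torque': array([ 0.8739,  0.0881, -0.0781]), 'joint_pos': array([-1.7000e-01,  3.0540e-01, -3.4600e-02,  1.2309e+00,  7.0000e-04,
       -3.0520e-01])} 0.013215311563461328
[-0.15450954  3.69883881  2.41677379] [ 0.82232937  0.06289238 -0.05035289]
```

View pics/s2.png

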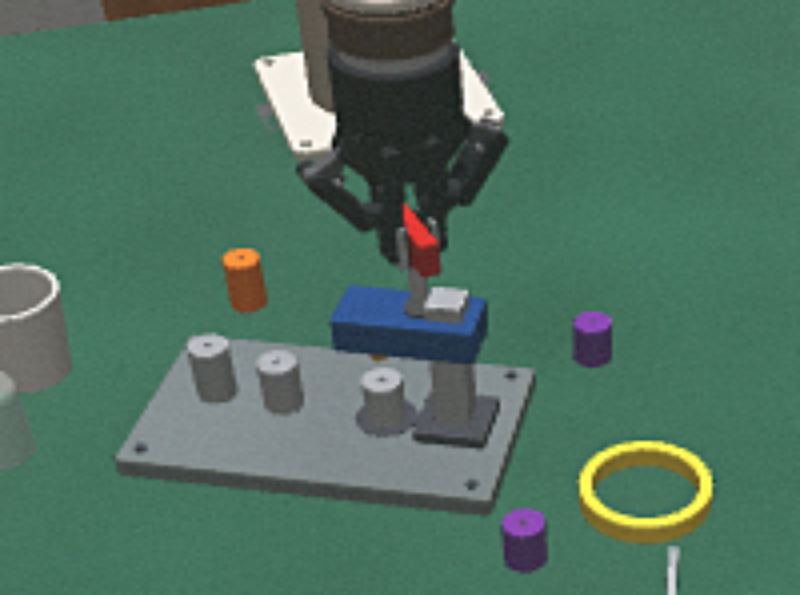

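The jaws hold the bar, at width 13.2 mm. I'll push down 11 mm, which is less than the smallest possible travel of 12 mm.

Emit:
jog_arm(
  jaw=[1,1,1,1,1,1,1,1],
  linear=[
    [0,0,0.001],
    [0,0,0.003],
    [0,0,0.005],
    [0,0,0.007],
    [0,0,0.009],
    [0,0,0.0105],
    [0,0,0.011],
    [0,0,0.011],
  ],
  delta_rot=[
    [0,0,0],
    [0,0,0],
    [0,0,0],
    [0,0,0],
    [0,0,0],
    [0,0,0],
    [0,0,0],
    [0,0,0],
  ],
)

```text
clock: 4.92
eef_pos: [0.5125, -0.0878, 0.1891]
tool_rot: [0.658, 0.753, 0.0, -0.0]
ft_force: [0.4, 5.5, 4.1]
grip_width: 0.0132
```

Emit:
jog_arm(
  jaw=[1,1,1,1,1,1,1,1],
  linear=[
    [0,0,0.0004],
    [0,0,0.0008],
    [0,0,0.0012],
    [0,0,0.0015],
    [0,0,0.0015],
    [0,0,0.0015],
    [0,0,0.0015],
    [0,0,0.0015],
  ],
  delta_rot=[
    [0,0,0],
    [0,0,0],
    [0,0,0],
    [0,0,0],
    [0,0,0],
    [0,0,0],
    [0,0,0],
    [0,0,0],
  ],
)

```text
clock: 5.58
eef_pos: [0.5125, -0.0878, 0.1878]
tool_rot: [0.658, 0.753, 0.0, -0.0]
ft_force: [-0.3, 5.7, 3.1]
grip_width: 0.0131
```

Run:
```python
from workcell import bot
import cv2,numpy as np
o=bot.get_obs();print({k:o[k].round(4) if k!='clock' else o[k] for k in ['clock','eef_pos','tool_rot','ft_force','ft_torque']},o['grip_width'])
p,d=bot.camera("scene");cv2.imwrite("pics/s3.png",cv2.resize(p[160:280,170:310,::-1],None,fx=5,fy=5,interpolation=cv2.INTER_CUBIC))
```

```text
{'clock': 5.5833, 'eef_pos': array([ 0.5125, -0.0878,  0.1878]), 'tool_rot': array([ 6.577e-01,  7.532e-01,  2.000e-04, -2.000e-04]), 'ft_force': array([-0.2703,  5.7115,  3.1112]), 'ft_torque': array([ 1.031 ,  0.1551, -0.0865])} 0.013081771040733227
```

View pics/s3.png

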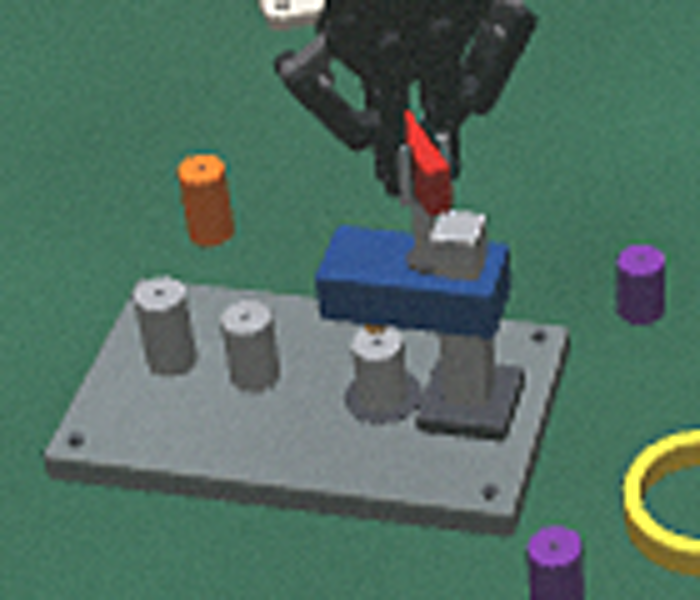

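The head is down about 12.5 mm with no contact yet. The brass tip at about (373,329) still clears the slug top at (378,342). I'll continue in small steps and shift sideways slightly to relieve the 5 N side load.

Emit:
jog_arm(
  jaw=[1,1,1,1,1,1,1,1],
  linear=[
    [0.0002,0,0.0004],
    [0.0004,0,0.0008],
    [0.0005,0,0.0012],
    [0.0005,0,0.0016],
    [0.0005,0,0.002],
    [0.0005,0,0.002],
    [0.0005,0,0.002],
    [0.0005,0,0.002],
  ],
  delta_rot=[
    [0,0,0],
    [0,0,0],
    [0,0,0],
    [0,0,0],
    [0,0,0],
    [0,0,0],
    [0,0,0],
    [0,0,0],
  ],
)

```text
clock: 6.3
eef_pos: [0.5125, -0.0877, 0.1859]
tool_rot: [0.658, 0.753, -0.0, 0.0]
ft_force: [-0.2, 3.8, 4.5]
grip_width: 0.0133
```

Emit:
jog_arm(
  jaw=[1,1,1,1,1,1,1,1],
  linear=[
    [0,0,0.0004],
    [0,0,0.0008],
    [0,0,0.0012],
    [0,0,0.0015],
    [0,0,0.0015],
    [0,0,0.0015],
    [0,0,0.0015],
    [0,0,0.0015],
  ],
  delta_rot=[
    [0,0,0],
    [0,0,0],
    [0,0,0],
    [0,0,0],
    [0,0,0],
    [0,0,0],
    [0,0,0],
    [0,0,0],
  ],
)

```text
clock: 6.97
eef_pos: [0.5125, -0.0877, 0.1844]
tool_rot: [0.658, 0.753, -0.0, 0.0]
ft_force: [0.5, 3.6, 3.1]
grip_width: 0.0135
```

Emit:
jog_arm(
  jaw=[1,1,1,1,1,1,1,1],
  linear=[
    [0.0002,0,0.0004],
    [0.0004,0,0.0008],
    [0.0005,0,0.0012],
    [0.0005,0,0.0015],
    [0.0005,0,0.0015],
    [0.0005,0,0.0015],
    [0.0005,0,0.0015],
    [0.0005,0,0.0015],
  ],
  delta_rot=[
    [0,0,0],
    [0,0,0],
    [0,0,0],
    [0,0,0],
    [0,0,0],
    [0,0,0],
    [0,0,0],
    [0,0,0],
  ],
)

```text
clock: 7.63
eef_pos: [0.5124, -0.0876, 0.1829]
tool_rot: [0.658, 0.753, -0.0, 0.0]
ft_force: [0.4, -1.7, 4.8]
grip_width: 0.0136
```

Run:
```python
from workcell import bot
import cv2,numpy as np
o=bot.get_obs();print(o['eef_pos'],o['ft_force'],o['ft_torque'])
p,d=bot.camera("scene");cv2.imwrite("pics/s4.png",cv2.resize(p[200:250,220:290,::-1],None,fx=10,fy=10,interpolation=cv2.INTER_CUBIC))
```

```text
[ 0.5124393  -0.08755775  0.18291679] [ 0.35810789 -1.71544449  4.78554083] [-0.38075065 -0.05214774 -0.07676917]
```

View pics/s4.png

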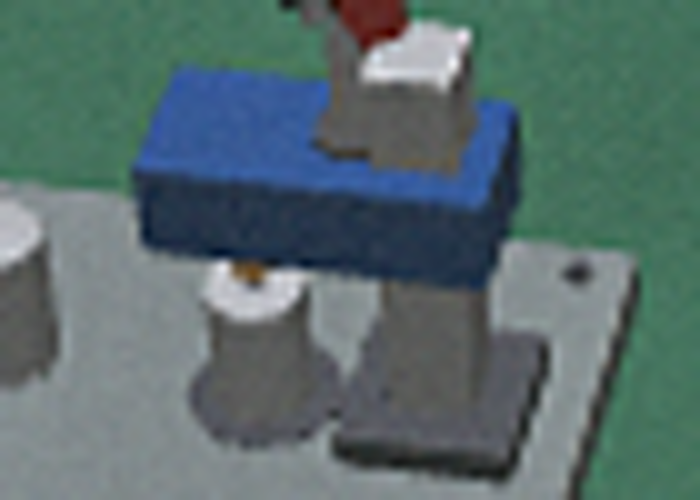

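The brass tip at about (250,282) is only a few mm above the slug's top centre at (255,293). Continuing.

Emit:
jog_arm(
  jaw=[1,1,1,1,1,1,1,1],
  linear=[
    [0,0,0.0003],
    [0,0,0.0006],
    [0,0,0.0009],
    [0,0,0.0012],
    [0,0,0.0012],
    [0,0,0.0012],
    [0,0,0.0012],
    [0,0,0.0012],
  ],
  delta_rot=[
    [0,0,0],
    [0,0,0],
    [0,0,0],
    [0,0,0],
    [0,0,0],
    [0,0,0],
    [0,0,0],
    [0,0,0],
  ],
)

```text
clock: 8.35
eef_pos: [0.5124, -0.0875, 0.1817]
tool_rot: [0.658, 0.753, -0.0, 0.0]
ft_force: [0.2, -4.4, 4.2]
grip_width: 0.0131
```

Emit:
jog_arm(
  jaw=[1,1,1,1,1,1,1,1],
  linear=[
    [0,0,0.0003],
    [0,0,0.0006],
    [0,0,0.0008],
    [0,0,0.0008],
    [0,0,0.0008],
    [0,0,0.0008],
    [0,0,0.0008],
    [0,0,0.0008],
  ],
  delta_rot=[
    [0,0,0],
    [0,0,0],
    [0,0,0],
    [0,0,0],
    [0,0,0],
    [0,0,0],
    [0,0,0],
    [0,0,0],
  ],
)

```text
clock: 9.02
eef_pos: [0.5124, -0.0874, 0.1809]
tool_rot: [0.658, 0.753, -0.0, 0.0]
ft_force: [0.6, -5.1, 4.1]
grip_width: 0.013
```

Emit:
jog_arm(
  jaw=[1,1,1,1,1,1,1,1],
  linear=[
    [-0.0002,0,0.0003],
    [-0.0004,0,0.0006],
    [-0.0004,0,0.0008],
    [-0.0004,0,0.0008],
    [-0.0004,0,0.0008],
    [-0.0004,0,0.0008],
    [-0.0004,0,0.0008],
    [-0.0004,0,0.0008],
  ],
  delta_rot=[
    [0,0,0],
    [0,0,0],
    [0,0,0],
    [0,0,0],
    [0,0,0],
    [0,0,0],
    [0,0,0],
    [0,0,0],
  ],
)

```text
clock: 9.68
eef_pos: [0.5124, -0.0875, 0.18]
tool_rot: [0.658, 0.753, 0.0, 0.0]
ft_force: [1.6, -4.3, 3.3]
grip_width: 0.0132
```

Emit:
jog_arm(
  jaw=[1,1,1,1,1,1,1,1],
  linear=[
    [0,0,0.0003],
    [0,0,0.0006],
    [0,0,0.0008],
    [0,0,0.0008],
    [0,0,0.0008],
    [0,0,0.0008],
    [0,0,0.0008],
    [0,0,0.0008],
  ],
  delta_rot=[
    [0,0,0],
    [0,0,0],
    [0,0,0],
    [0,0,0],
    [0,0,0],
    [0,0,0],
    [0,0,0],
    [0,0,0],
  ],
)

```text
clock: 10.35
eef_pos: [0.5124, -0.0875, 0.1792]
tool_rot: [0.658, 0.753, 0.0, 0.0]
ft_force: [1.5, -5.0, 3.8]
grip_width: 0.0133
```

Emit:
jog_arm(
  jaw=[1,1,1,1,1,1,1,1],
  linear=[
    [-0.0002,0,0.0003],
    [-0.0003,0,0.0006],
    [-0.0003,0,0.0008],
    [-0.0003,0,0.0008],
    [-0.0003,0,0.0008],
    [-0.0003,0,0.0008],
    [-0.0003,0,0.0008],
    [-0.0003,0,0.0008],
  ],
  delta_rot=[
    [0,0,0],
    [0,0,0],
    [0,0,0],
    [0,0,0],
    [0,0,0],
    [0,0,0],
    [0,0,0],
    [0,0,0],
  ],
)

```text
clock: 11.02
eef_pos: [0.5124, -0.0876, 0.1784]
tool_rot: [0.658, 0.753, 0.0, -0.0]
ft_force: [2.1, -1.9, 3.1]
grip_width: 0.013
```

Run:
```python
from workcell import bot
import cv2,numpy as np
o=bot.get_obs();print(o['eef_pos'],o['ft_force'],o['ft_torque'])
p,d=bot.camera("scene");cv2.imwrite("pics/s5.png",cv2.resize(p[200:250,220:290,::-1],None,fx=10,fy=10,interpolation=cv2.INTER_CUBIC))
```

```text
[ 0.51238613 -0.08755003  0.17839646] [ 2.13056526 -1.85411165  3.13881606] [-0.59768806 -0.2764512  -0.05302874]
```

View pics/s5.png

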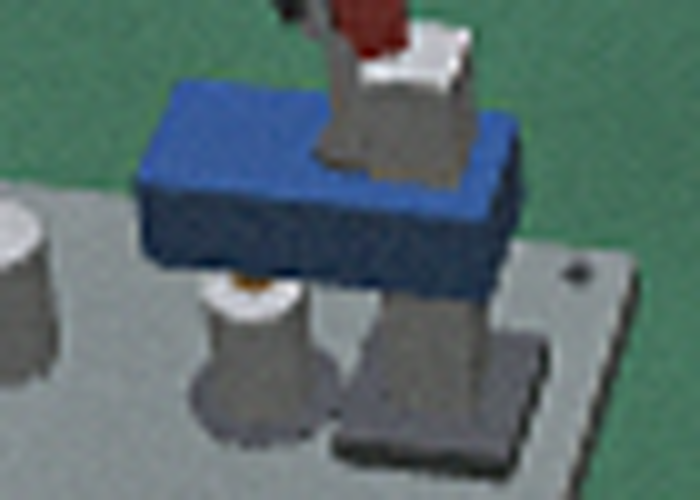

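The tip's lower front edge at (252,290) should reach about y = 302 at contact, so roughly 3 mm remain. Continuing.

Emit:
jog_arm(
  jaw=[1,1,1,1,1,1,1,1],
  linear=[
    [0,0,0.0003],
    [0,0,0.0006],
    [0,0,0.0009],
    [0,0,0.001],
    [0,0,0.001],
    [0,0,0.001],
    [0,0,0.001],
    [0,0,0.001],
  ],
  delta_rot=[
    [0,0,0],
    [0,0,0],
    [0,0,0],
    [0,0,0],
    [0,0,0],
    [0,0,0],
    [0,0,0],
    [0,0,0],
  ],
)

```text
clock: 11.73
eef_pos: [0.5124, -0.0876, 0.1774]
tool_rot: [0.658, 0.753, 0.0, -0.0]
ft_force: [1.2, -0.4, 2.7]
grip_width: 0.0131
```

Emit:
jog_arm(
  jaw=[1,1,1,1,1,1,1,1],
  linear=[
    [0,0,0.0003],
    [0,0,0.0006],
    [0,0,0.0008],
    [0,0,0.0008],
    [0,0,0.0008],
    [0,0,0.0008],
    [0,0,0.0008],
    [0,0,0.0008],
  ],
  delta_rot=[
    [0,0,0],
    [0,0,0],
    [0,0,0],
    [0,0,0],
    [0,0,0],
    [0,0,0],
    [0,0,0],
    [0,0,0],
  ],
)

```text
clock: 12.4
eef_pos: [0.5124, -0.0876, 0.1766]
tool_rot: [0.658, 0.753, 0.0, -0.0]
ft_force: [1.4, 0.1, 4.2]
grip_width: 0.0132
```

Emit:
jog_arm(
  jaw=[1,1,1,1,1,1,1,1],
  linear=[
    [0,0,0.0003],
    [0,0,0.0006],
    [0,0,0.0008],
    [0,0,0.0008],
    [0,0,0.0008],
    [0,0,0.0008],
    [0,0,0.0008],
    [0,0,0.0008],
  ],
  delta_rot=[
    [0,0,0],
    [0,0,0],
    [0,0,0],
    [0,0,0],
    [0,0,0],
    [0,0,0],
    [0,0,0],
    [0,0,0],
  ],
)

```text
clock: 13.07
eef_pos: [0.5124, -0.0877, 0.1758]
tool_rot: [0.658, 0.753, 0.0, -0.0]
ft_force: [0.9, 1.8, 4.0]
grip_width: 0.0134
```

Emit:
jog_arm(
  jaw=[1,1,1,1,1,1,1,1],
  linear=[
    [0,0,0.0003],
    [0,0,0.0006],
    [0,0,0.0007],
    [0,0,0.0007],
    [0,0,0.0007],
    [0,0,0.0007],
    [0,0,0.0007],
    [0,0,0.0007],
  ],
  delta_rot=[
    [0,0,0],
    [0,0,0],
    [0,0,0],
    [0,0,0],
    [0,0,0],
    [0,0,0],
    [0,0,0],
    [0,0,0],
  ],
)

```text
clock: 13.73
eef_pos: [0.5124, -0.0877, 0.1754]
tool_rot: [0.658, 0.753, 0.0, 0.0]
ft_force: [1.1, 2.0, 6.0]
grip_width: 0.0132
```

Run:
```python
from workcell import bot
import cv2,numpy as np
o=bot.get_obs();print(o['eef_pos'],o['ft_force'],o['ft_torque'])
p,d=bot.camera("scene");cv2.imwrite("pics/s6.png",cv2.resize(p[200:250,220:290,::-1],None,fx=10,fy=10,interpolation=cv2.INTER_CUBIC))
print(bot.get_obs()['ft_force'])
```

```text
[ 0.5124324  -0.08767637  0.1754378 ] [1.12640475 1.99399705 6.03079906] [ 0.23825955 -0.19397914 -0.0670521 ]
[0.62605982 1.98494631 4.96921583]
```

View pics/s6.png

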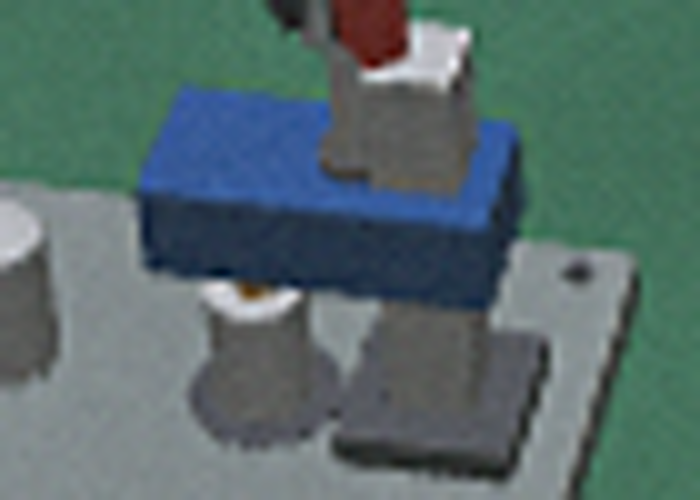

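The last step moved only 0.4 mm of the 0.7 mm commanded and the force rose to about 5–6 N, so this may be first contact. I'll use finer steps.

Emit:
jog_arm(
  jaw=[1,1,1,1,1,1,1,1],
  linear=[
    [0,0,0.0002],
    [0,0,0.0004],
    [0,0,0.0004],
    [0,0,0.0004],
    [0,0,0.0004],
    [0,0,0.0004],
    [0,0,0.0004],
    [0,0,0.0004],
  ],
  delta_rot=[
    [0,0,0],
    [0,0,0],
    [0,0,0],
    [0,0,0],
    [0,0,0],
    [0,0,0],
    [0,0,0],
    [0,0,0],
  ],
)

```text
clock: 14.45
eef_pos: [0.5124, -0.0877, 0.1752]
tool_rot: [0.658, 0.753, 0.0, 0.0]
ft_force: [0.0, 2.6, 7.3]
grip_width: 0.0132
```

Emit:
jog_arm(
  jaw=[1,1,1,1,1,1,1,1],
  linear=[
    [0,0,0.0002],
    [0,0,0.0004],
    [0,0,0.0004],
    [0,0,0.0004],
    [0,0,0.0004],
    [0,0,0.0004],
    [0,0,0.0004],
    [0,0,0.0004],
  ],
  delta_rot=[
    [0,0,0],
    [0,0,0],
    [0,0,0],
    [0,0,0],
    [0,0,0],
    [0,0,0],
    [0,0,0],
    [0,0,0],
  ],
)

```text
clock: 15.12
eef_pos: [0.5124, -0.0877, 0.1751]
tool_rot: [0.658, 0.753, 0.0, 0.0]
ft_force: [0.3, 1.7, 7.9]
grip_width: 0.0132
```

Emit:
jog_arm(
  jaw=[1,1,1,1,1,1,1,1],
  linear=[
    [0,0,0.0002],
    [0,0,0.0004],
    [0,0,0.0006],
    [0,0,0.0008],
    [0,0,0.0008],
    [0,0,0.0008],
    [0,0,0.0008],
    [0,0,0.0008],
  ],
  delta_rot=[
    [0,0,0],
    [0,0,0],
    [0,0,0],
    [0,0,0],
    [0,0,0],
    [0,0,0],
    [0,0,0],
    [0,0,0],
  ],
)

```text
clock: 15.78
eef_pos: [0.5125, -0.0877, 0.1748]
tool_rot: [0.658, 0.753, 0.0, 0.0]
ft_force: [-0.3, 1.3, 11.5]
grip_width: 0.0136
```

Emit:
jog_arm(
  jaw=[1,1,1,1,1,1,1,1],
  linear=[
    [0,0,0.0002],
    [0,0,0.0004],
    [0,0,0.0004],
    [0,0,0.0004],
    [0,0,0.0004],
    [0,0,0.0004],
    [0,0,0.0004],
    [0,0,0.0004],
  ],
  delta_rot=[
    [0,0,0],
    [0,0,0],
    [0,0,0],
    [0,0,0],
    [0,0,0],
    [0,0,0],
    [0,0,0],
    [0,0,0],
  ],
)

```text
clock: 16.45
eef_pos: [0.5125, -0.0877, 0.1746]
tool_rot: [0.658, 0.753, 0.0, 0.0]
ft_force: [-0.4, 3.0, 12.1]
grip_width: 0.0134
```

Run:
```python
from workcell import bot
import cv2,numpy as np
o=bot.get_obs();print(o['eef_pos'],o['ft_force'],o['ft_torque'])
p,d=bot.camera("scene");cv2.imwrite("pics/s7.png",cv2.resize(p[200:250,220:290,::-1],None,fx=10,fy=10,interpolation=cv2.INTER_CUBIC))
print(bot.get_obs()['ft_force'])
```

```text
[ 0.51247713 -0.08767317  0.17459237] [-0.38775674  3.02702833 12.09201177] [ 0.31111196  0.3390455  -0.11144637]
[-2.02155823  1.14655967 11.49034725]
```

View pics/s7.png

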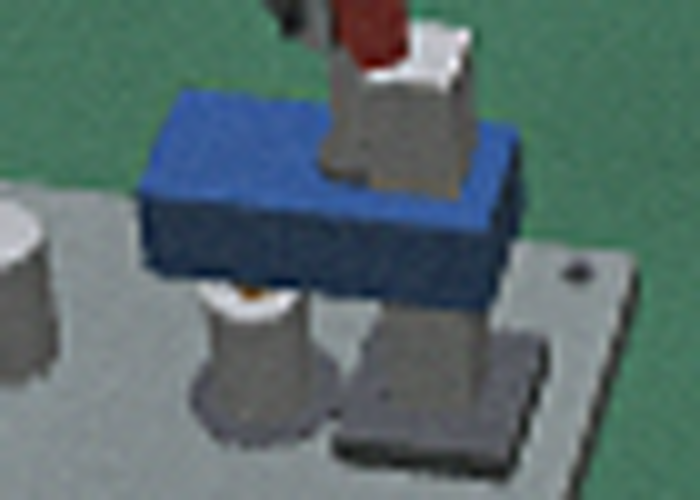

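The upward load is about 12 N, less roughly 4 N of head spring, so about 7–8 N presses on the slug. I'll turn clockwise, which is positive about tool z, and watch the force.

Emit:
jog_arm(
  jaw=[1,1,1,1,1,1,1,1],
  linear=[
    [0,0,0],
    [0,0,0],
    [0,0,0],
    [0,0,0],
    [0,0,0],
    [0,0,0],
    [0,0,0],
    [0,0,0],
  ],
  delta_rot=[
    [0,0,1],
    [0,0,3],
    [0,0,5],
    [0,0,8],
    [0,0,11],
    [0,0,13],
    [0,0,15],
    [0,0,15],
  ],
)

```text
clock: 17.17
eef_pos: [0.5125, -0.0875, 0.1746]
tool_rot: [0.751, 0.661, 0.001, 0.0]
ft_force: [-1.4, 2.8, 12.0]
grip_width: 0.0131
```

Emit:
jog_arm(
  jaw=[1,1,1,1,1,1,1,1],
  linear=[
    [0,0,0],
    [0,0,0],
    [0,0,0],
    [0,0,0],
    [0,0,0],
    [0,0,0],
    [0,0,0],
    [0,0,0],
  ],
  delta_rot=[
    [0,0,1],
    [0,0,3],
    [0,0,5],
    [0,0,8],
    [0,0,11],
    [0,0,13],
    [0,0,15],
    [0,0,15],
  ],
)

```text
clock: 17.83
eef_pos: [0.5125, -0.0874, 0.1746]
tool_rot: [0.831, 0.557, 0.001, 0.0]
ft_force: [-1.1, 2.9, 11.6]
grip_width: 0.013
```

```bash
cat > st.py <<'E'
from workcell import bot
import numpy as np
o=bot.get_obs();q=o['tool_rot'];print(o['clock'],o['eef_pos'].round(5),o['ft_force'].round(2),o['ft_torque'].round(3),'yaw',np.degrees(2*np.arctan2(q[1],q[0])).round(2),o['joint_pos'][5].round(3))
E
python3 st.py
```

```text
17.8333 [ 0.51247 -0.08741  0.17456] [-1.09  2.86 11.62] [ 0.497  0.292 -0.049] yaw 67.69 0.22
```

Force is steady at about 12 N, so I'll keep turning.

Emit:
jog_arm(
  jaw=[1,1,1,1,1,1,1,1],
  linear=[
    [0,0,0],
    [0,0,0],
    [0,0,0],
    [0,0,0],
    [0,0,0],
    [0,0,0],
    [0,0,0],
    [0,0,0],
  ],
  delta_rot=[
    [0,0,1],
    [0,0,3],
    [0,0,5],
    [0,0,8],
    [0,0,11],
    [0,0,13],
    [0,0,15],
    [0,0,15],
  ],
)

```text
clock: 18.5
eef_pos: [0.5125, -0.0873, 0.1746]
tool_rot: [0.896, 0.444, 0.001, -0.0]
ft_force: [-1.3, 3.3, 11.1]
grip_width: 0.0134
```

```bash
python3 st.py
```

```text
18.5 [ 0.5125  -0.0873   0.17456] [-1.33  3.27 11.15] [0.529 0.332 0.04 ] yaw 52.71 0.482
```

Emit:
jog_arm(
  jaw=[1,1,1,1,1,1,1,1],
  linear=[
    [0,0,0],
    [0,0,0],
    [0,0,0],
    [0,0,0],
    [0,0,0],
    [0,0,0],
    [0,0,0],
    [0,0,0],
  ],
  delta_rot=[
    [0,0,1],
    [0,0,3],
    [0,0,5],
    [0,0,7],
    [0,0,9],
    [0,0,11],
    [0,0,12],
    [0,0,12],
  ],
)

```text
clock: 19.17
eef_pos: [0.5125, -0.0873, 0.1746]
tool_rot: [0.937, 0.348, 0.001, -0.0]
ft_force: [-1.0, 3.2, 12.5]
grip_width: 0.013
```

```bash
python3 st.py
```

```text
19.1667 [ 0.51252 -0.08725  0.17455] [-0.97  3.16 12.54] [0.548 0.332 0.037] yaw 40.75 0.691
```

Emit:
jog_arm(
  jaw=[1,1,1,1,1,1,1,1],
  linear=[
    [0,0,0],
    [0,0,0],
    [0,0,0],
    [0,0,0],
    [0,0,0],
    [0,0,0],
    [0,0,0],
    [0,0,0],
  ],
  delta_rot=[
    [0,0,1],
    [0,0,3],
    [0,0,5],
    [0,0,6],
    [0,0,7],
    [0,0,8],
    [0,0,8],
    [0,0,8],
  ],
)

```text
clock: 19.83
eef_pos: [0.5127, -0.0873, 0.1746]
tool_rot: [0.959, 0.282, 0.001, -0.0]
ft_force: [-0.8, 3.6, 11.5]
grip_width: 0.0135
```

```bash
python3 st.py
```

```text
19.8333 [ 0.51266 -0.08727  0.17457] [-0.76  3.63 11.49] [ 0.502  0.289 -0.074] yaw 32.76 0.83
```

Emit:
jog_arm(
  jaw=[1,1,1,1,1,1,1,1],
  linear=[
    [0,0,0],
    [0,0,0],
    [0,0,0],
    [0,0,0],
    [0,0,0],
    [0,0,0],
    [0,0,0],
    [0,0,0],
  ],
  delta_rot=[
    [0,0,1],
    [0,0,2],
    [0,0,3],
    [0,0,4],
    [0,0,5],
    [0,0,5],
    [0,0,5],
    [0,0,5],
  ],
)

```text
clock: 20.5
eef_pos: [0.5127, -0.0873, 0.1746]
tool_rot: [0.971, 0.24, 0.001, -0.0]
ft_force: [-0.8, 4.1, 11.3]
grip_width: 0.0133
```

```bash
python3 st.py
```

```text
20.5 [ 0.51269 -0.08727  0.17455] [-0.78  4.11 11.31] [ 0.492  0.266 -0.07 ] yaw 27.75 0.917
```

```bash
python3 - <<'E'
from workcell import bot
import cv2,numpy as np
p,d=bot.camera("scene");cv2.imwrite("pics/s8.png",cv2.resize(p[150:250,210:310,::-1],None,fx=6,fy=6,interpolation=cv2.INTER_CUBIC))
p,d=bot.camera("wrist");cv2.imwrite("pics/w8.png",p[:,:,::-1])
E
python3 st.py
```

```text
20.6 [ 0.51268 -0.08723  0.17455] [-0.4   3.22 12.03] [ 0.512  0.277 -0.102] yaw 27.76 0.917
```

View pics/s8.png

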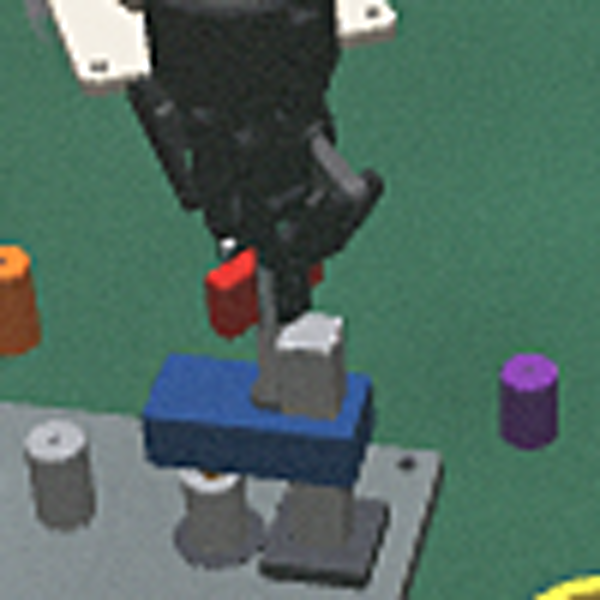

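View pics/w8.png

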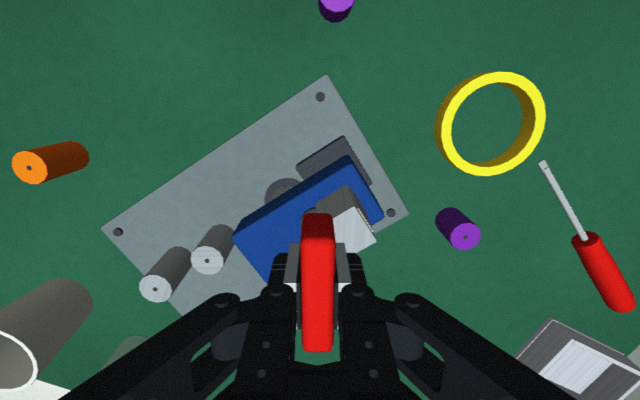

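The bar has turned with the jaws: in the wrist view it is centred at (318,285) and still parallel to the pads. I'll go on to the end stop.

Emit:
jog_arm(
  jaw=[1,1,1,1,1,1,1,1],
  linear=[
    [0,0,0],
    [0,0,0],
    [0,0,0],
    [0,0,0],
    [0,0,0],
    [0,0,0],
    [0,0,0],
    [0,0,0],
  ],
  delta_rot=[
    [0,0,1],
    [0,0,2],
    [0,0,3],
    [0,0,4],
    [0,0,5],
    [0,0,5],
    [0,0,5],
    [0,0,5],
  ],
)

```text
clock: 21.27
eef_pos: [0.5127, -0.0872, 0.1746]
tool_rot: [0.98, 0.197, 0.001, -0.0]
ft_force: [-0.0, 3.0, 11.2]
grip_width: 0.0132
```

```bash
python3 st.py
```

```text
21.2667 [ 0.5127  -0.08722  0.17456] [-0.03  2.99 11.2 ] [ 0.493  0.238 -0.052] yaw 22.76 1.004
```

Emit:
jog_arm(
  jaw=[1,1,1,1,1,1,1,1],
  linear=[
    [0,0,0],
    [0,0,0],
    [0,0,0],
    [0,0,0],
    [0,0,0],
    [0,0,0],
    [0,0,0],
    [0,0,0],
  ],
  delta_rot=[
    [0,0,1],
    [0,0,2],
    [0,0,3],
    [0,0,3],
    [0,0,3],
    [0,0,3],
    [0,0,3],
    [0,0,3],
  ],
)

```text
clock: 21.93
eef_pos: [0.5126, -0.0872, 0.1746]
tool_rot: [0.985, 0.172, 0.001, -0.0]
ft_force: [-0.6, 3.8, 11.8]
grip_width: 0.0133
```

```bash
python3 st.py
```

```text
21.9333 [ 0.51264 -0.08716  0.17457] [-0.58  3.81 11.84] [0.536 0.352 0.017] yaw 19.79 1.056
```

Emit:
jog_arm(
  jaw=[1,1,1,1,1,1,1,1],
  linear=[
    [0,0,0],
    [0,0,0],
    [0,0,0],
    [0,0,0],
    [0,0,0],
    [0,0,0],
    [0,0,0],
    [0,0,0],
  ],
  delta_rot=[
    [0,0,1],
    [0,0,2],
    [0,0,3],
    [0,0,3],
    [0,0,3],
    [0,0,3],
    [0,0,3],
    [0,0,3],
  ],
)

```text
clock: 22.6
eef_pos: [0.5128, -0.0872, 0.1746]
tool_rot: [0.989, 0.147, 0.001, -0.0]
ft_force: [0.4, 2.6, 11.8]
grip_width: 0.013
```

```bash
python3 st.py
python3 - <<'E'
from workcell import bot
import cv2
p,d=bot.camera("wrist");cv2.imwrite("pics/w9.png",cv2.resize(p[200:370,230:410,::-1],None,fx=4,fy=3.5))
E
```

```text
22.6 [ 0.51276 -0.0872   0.17457] [ 0.42  2.63 11.84] [0.462 0.251 0.487] yaw 16.86 1.108
```

View pics/w9.png

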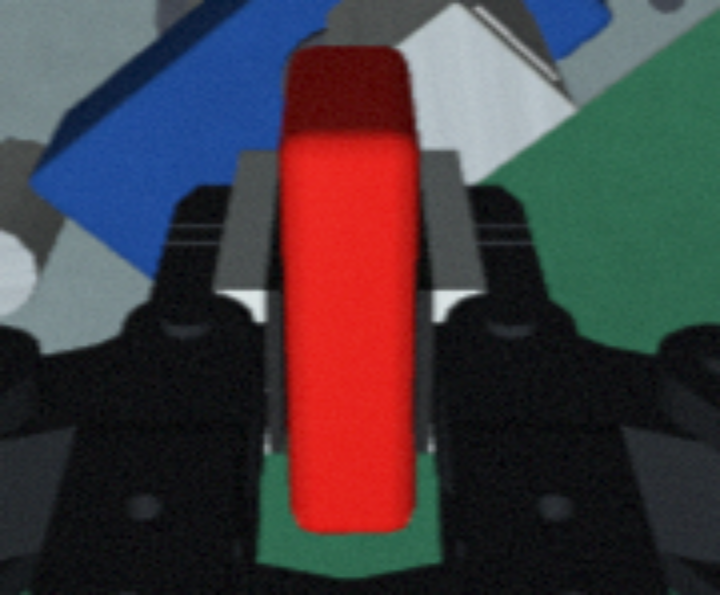

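Moment rose to 0.49 N m at 80.7° of turn and the tool lagged slightly, so this is the end stop. Before opening I'll relieve the push and the twist a little.

Emit:
jog_arm(
  jaw=[1,1,1,1,1,1,1,1],
  linear=[
    [0,0,-0.0003],
    [0,0,-0.0006],
    [0,0,-0.0009],
    [0,0,-0.0012],
    [0,0,-0.0014],
    [0,0,-0.0014],
    [0,0,-0.0014],
    [0,0,-0.0014],
  ],
  delta_rot=[
    [0,0,-0.2],
    [0,0,-0.4],
    [0,0,-0.7],
    [0,0,-1],
    [0,0,-1],
    [0,0,-1],
    [0,0,-1],
    [0,0,-1],
  ],
)

```text
clock: 23.32
eef_pos: [0.5127, -0.0872, 0.1746]
tool_rot: [0.988, 0.154, 0.0, -0.001]
ft_force: [1.9, 4.4, 5.9]
grip_width: 0.0132
```

```bash
python3 st.py
```

```text
23.3167 [ 0.5127  -0.08724  0.17465] [1.86 4.39 5.9 ] [ 0.815 -0.489 -0.02 ] yaw 17.76 1.092
```

The upward load fell to 6 N and the head did not rise, so the clamp holds. I'll unload the rest and open slowly.

Emit:
jog_arm(
  jaw=[1,1,1,1,1,1,1,1],
  linear=[
    [0,0,-0.0003],
    [0,0,-0.0006],
    [0,0,-0.0009],
    [0,0,-0.0011],
    [0,0,-0.0011],
    [0,0,-0.0011],
    [0,0,-0.0011],
    [0,0,-0.0011],
  ],
  delta_rot=[
    [0,0,0],
    [0,0,0],
    [0,0,0],
    [0,0,0],
    [0,0,0],
    [0,0,0],
    [0,0,0],
    [0,0,0],
  ],
)

```text
clock: 23.98
eef_pos: [0.5126, -0.0872, 0.1748]
tool_rot: [0.988, 0.154, -0.0, -0.001]
ft_force: [4.3, 4.9, -1.0]
grip_width: 0.0132
```

```bash
python3 st.py
```

```text
23.9833 [ 0.51262 -0.08722  0.17475] [ 4.3   4.94 -0.95] [ 0.763 -0.879 -0.053] yaw 17.76 1.092
```

Emit:
jog_arm(
  jaw=[0.9,0.85,0.8,0.7,0.6,0.5,0.4,0.4],
  linear=[
    [0,0,0],
    [0,0,0],
    [0,0,0],
    [0,0,0],
    [0,0,0],
    [0,0,0],
    [0,0,0],
    [0,0,0],
  ],
  delta_rot=[
    [0,0,0],
    [0,0,0],
    [0,0,0],
    [0,0,0],
    [0,0,0],
    [0,0,0],
    [0,0,0],
    [0,0,0],
  ],
)

```text
clock: 24.65
eef_pos: [0.5121, -0.088, 0.1754]
tool_rot: [0.988, 0.154, -0.0, 0.0]
ft_force: [0.1, -0.0, -0.2]
grip_width: 0.0514
```

```bash
python3 st.py
python3 - <<'E'
from workcell import bot
import cv2
p,d=bot.camera("wrist");cv2.imwrite("pics/w10.png",p[:,:,::-1])
E
```

```text
24.65 [ 0.51206 -0.088    0.1754 ] [ 0.1  -0.01 -0.15] [-0.032 -0.036 -0.065] yaw 17.71 1.092
```

View pics/w10.png

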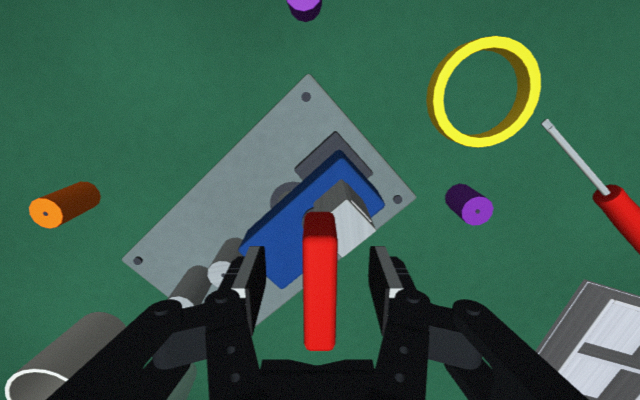

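The jaws are clear on both sides and the bar at (318,285) stays at its turned angle. I'll retreat straight up and check.

Emit:
jog_arm(
  jaw=[0.4,0.3,0.3,0.3,0.3,0.3,0.3,0.3],
  linear=[
    [0,0,-0.008],
    [0,0,-0.025],
    [0,0,-0.045],
    [0,0,-0.065],
    [0,0,-0.085],
    [0,0,-0.1],
    [0,0,-0.1],
    [0,0,-0.1],
  ],
  delta_rot=[
    [0,0,0],
    [0,0,0],
    [0,0,0],
    [0,0,0],
    [0,0,0],
    [0,0,0],
    [0,0,0],
    [0,0,0],
  ],
)

```text
clock: 25.37
eef_pos: [0.513, -0.0879, 0.2768]
tool_rot: [0.988, 0.154, 0.001, 0.0]
ft_force: [0.4, -0.2, -1.2]
grip_width: 0.0601
```

```bash
python3 st.py
python3 - <<'E'
from workcell import bot
import cv2,numpy as np
from h import *
c=bot.calibration("wrist");p,D=bot.camera("wrist")
hs=cv2.cvtColor(p,cv2.COLOR_RGB2HSV)
m=((hs[...,0]<6)|(hs[...,0]>174))&(hs[...,1]>150)
v,u=np.where(m);P=np.array([atdepth(c,a,b,D[b,a]) for a,b in zip(u,v)])
t=P[(P[:,2]>.185)&(P[:,2]<.225)&(np.hypot(P[:,0]-.512,P[:,1]+.088)<.04)]
print(len(t),np.median(t,0),cv2.minAreaRect((t[:,:2]*1000).astype(np.float32)))
p,d=bot.camera("scene");cv2.imwrite("pics/s11.png",cv2.resize(p[200:250,220:290,::-1],None,fx=10,fy=10,interpolation=cv2.INTER_CUBIC))
cv2.imwrite("pics/s11f.png",p[:,:,::-1])
E
```

```text
25.3667 [ 0.51298 -0.08789  0.27679] [ 0.39 -0.22 -1.16] [ 0.053  0.005 -0.002] yaw 17.73 1.092
1330 [ 0.51169474 -0.08467525  0.19063109] ((512.4501953125, -86.64425659179688), (13.28895378112793, 55.091087341308594), 18.09235954284668)
```

View pics/s11.png

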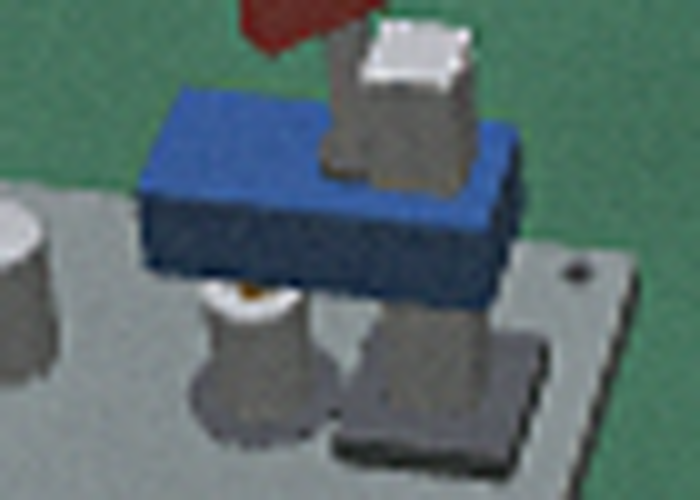

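View pics/s11f.png

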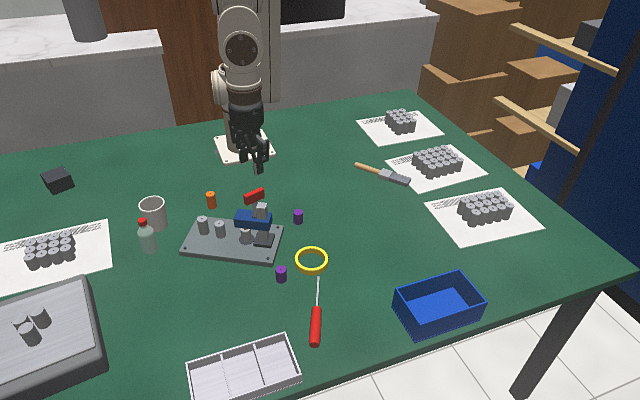

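The head sits at the same pixels as when pressed, with the tip on the slug at (252,292). The bar measures 79° from its starting angle, and everything else is where it was. I'm handing in.

```bash
python3 -c "
from workcell import bot
print(bot.job_done())"
```

```text
the job is handed in; nothing more can be done
None
```

The head is clamped with its brass stop resting on the slug on the anvil. I handed the job in at about 25.5 s, and no verdict was reported.

- **Press:** I gripped the red T-handle and pushed the head down about 25 mm. At contact the wrist read about 12 N; less roughly 4 N of head spring, that leaves about 7–8 N on the slug. This is an estimate, because the contact force is not read directly.
- **Clamp:** I turned the handle about 80° clockwise to the end stop. The moment rose to 0.49 N m only in the last step. I saw little of the expected 0.4 N m wedging before that, but the wrist pictures show the bar turned with the jaws.
- **Release:** I unloaded the arm, which ended with about 1 N of upward pull at the wrist, then opened the jaws and backed straight up. While unloading, the tool rose about 0.2 mm, probably pad give. At 8 N per mm, that would lower the press by at most about 1.5 N.
- **Last checks:** The bar stands 79° (about 1.38 rad) from where it started, so at or beyond that joint angle and past the 1.2 rad needed. Bar height and head picture match the pressed position, and the stop is still on the slug. The slugs and the bystanders that could be seen look unmoved in the scene view, which I judged by eye.

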